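# Swap optical cells and hold the short one in the photometer's light path

## Task

The middle-length cell on the mat has been measured: put it back upright and fully down in its own slot, the one cut to its length. Then take the short cell from the rack and hold it upright in the photometer's light path, clear of the photometer and square to the path so that the light enters one window and leaves by the other through their middles; the program finishes while still holding it there, motionless. Grip cells by the frosted faces only, never touching a window, do not tip the middle-length cell over, and leave the other things on the bench alone.

Things in the scene. Friction and masses are not known exactly. Their poses are not given: they have to be found in the camera images.
- cell_mid: middle-length sealed cell, upright block 32.5 mm long (its y), 16 wide (x), 45 high, 35 g; stands on the thin dark mat at the start. Origin: centre of underside. The two big faces (+x, -x, 16 mm apart) are frosted white, the only ones to grip; the narrow end faces (+y, -y) are clear windows, light passes along y
- cell_mid_window_a: clear window plate on the -y end of the middle-length cell, 12 mm wide, 39 mm high, 1.5 mm thick, set 2 mm in from the frosted faces and standing 1.5 mm proud of the end; origin at its centre, 22.5 mm above the cell's underside. Not to be touched by the fingers
- cell_mid_window_b: clear window plate on the +y end of the middle-length cell, 12 mm wide, 39 mm high, 1.5 mm thick, set 2 mm in from the frosted faces and standing 1.5 mm proud of the end; origin at its centre, 22.5 mm above the cell's underside. Not to be touched by the fingers
- cell_short: short sealed cell, upright block 22.5 mm long (its y), 16 wide (x), 45 high, 35 g; stands in the short storage block at the start, its top 33 mm above the block's top. Origin: centre of underside. The two big faces (+x, -x, 16 mm apart) are frosted white, the only ones to grip; the narrow end faces (+y, -y) are clear windows, light passes along y
- cell_short_window_a: clear window plate on the -y end of the short cell, 12 mm wide, 39 mm high, 1.5 mm thick, set 2 mm in from the frosted faces and standing 1.5 mm proud of the end; origin at its centre, 22.5 mm above the cell's underside. Not to be touched by the fingers
- cell_short_window_b: clear window plate on the +y end of the short cell, 12 mm wide, 39 mm high, 1.5 mm thick, set 2 mm in from the frosted faces and standing 1.5 mm proud of the end; origin at its centre, 22.5 mm above the cell's underside. Not to be touched by the fingers
- block_mid: middle-length slot block, fixed, grey, 36 x 62 x 16 mm; slot in its top 37.5 mm (y) by 21 (x), 12 deep, chamfered, cut for the middle-length cell (2.5 mm play all round); a cell in it rests 4 mm above the block's underside. Origin: centre of underside, 5 mm above the bench; empty. Three blocks stand in a row along y in an aluminium tray, 65 mm apart, in any order, told apart by slot length
- block_short: short slot block, fixed, grey, 36 x 62 x 16 mm; slot in its top 27.5 mm (y) by 21 (x), 12 deep, chamfered, cut for the short cell (2.5 mm play all round); a cell in it rests 4 mm above the block's underside. Origin: centre of underside, 5 mm above the bench; holds the short cell at the start
- block_long: long slot block, fixed, grey, 36 x 62 x 16 mm; slot in its top 47.5 mm (y) by 21 (x), 12 deep, chamfered, cut for the long cell (2.5 mm play all round); a cell in it rests 4 mm above the block's underside. Origin: centre of underside, 5 mm above the bench; empty, and stays empty: its own cell is away
- photometer: fixed, 76 mm (x) by 226 (y): base plate, top 12 mm up; a white housing at each end (70 in x, 50 in y, top 81 up); open gap between them, y -61 to +61. Light path level along y at x = 0, 55 mm up, from lamp barrel (18 mm across, face at y = +46) to detector barrel (26 mm across, face at y = -52). Origin: centre of underside, on the bench
- beam_middle (a point): point on the light path in the middle of the photometer's gap, 55 mm above the bench
- mat: thin dark rubber mat, 85 x 85 x 3 mm, fixed to the bench; origin at the centre of its underside. Behind the work a fixed shelf board overhangs the bench along all y: front edge at world x = 0.587, underside 0.50 m up; swing the arm across in front of it. A tall wash bottle and others behind the small bystander bottles are fixed
- petri_dish_1: shallow clear round dish, 63 mm across, 16 high; bystander, leave alone; origin at the centre of its underside
- dropper_bottle_1: small white dropper bottle, 24 mm across, 68 high; bystander, leave alone; origin at the centre of its underside
- dropper_bottle_2: small white dropper bottle, 24 mm across, 68 high; bystander, leave alone; origin at the centre of its underside
- forceps: steel forceps lying flat, 126 mm long; bystander, leave alone; origin at the centre of its underside
- lab_timer: flat timer with three keys, 66 x 66 x 19 mm; bystander, leave alone; origin at the centre of its underside
- marker_pen: marker pen lying flat, 135 mm long; bystander, leave alone; origin at the centre of its underside

How it is judged:
On the way, in this order (a step that is already met when the one before it is completed fails the run):
1. the middle-length cell stands fully down in its own slot, let go (x of cell_mid in the frame of block_mid between -0.004 and 0.004 m and y of cell_mid in the frame of block_mid between -0.004 and 0.004 m and z of cell_mid in the frame of block_mid between 0.001 and 0.0075 m and angle between cell_mid's own z axis and vertical below 0.12 rad and contact force between the fingers and cell_mid below 0.05 N and linear speed of cell_mid below 0.02 m/s), for 0.3 s.
2. the short cell is held in the light path, square to it and clear of the photometer (x of cell_short_window_a in the frame of photometer between -0.005 and 0.005 m and z of cell_short_window_a in the frame of photometer between 0.043 and 0.067 m and y of cell_short_window_a in the frame of photometer between -0.034 and 0.034 m and x of cell_short_window_b in the frame of photometer between -0.005 and 0.005 m and z of cell_short_window_b in the frame of photometer between 0.043 and 0.067 m and y of cell_short_window_b in the frame of photometer between -0.034 and 0.034 m and angle between cell_short's own z axis and vertical below 0.15 rad and angle between the y axis of cell_short and the y axis of photometer, either way round below 0.17 rad and contact force between the fingers and cell_short above 1 N and contact force between cell_short and photometer below 0.2 N and linear speed of cell_short below 0.02 m/s and angular speed of cell_short below 0.3 rad/s), for 0.3 s.
At the end, for the whole second after the job is handed in: Middle-length cell upright (7 deg), fully down in its own slot, released. Short cell gripped (over 1 N), still, not touching the photometer, upright within 8 deg, along the light path within 10; both window centres within 5 mm of the path sideways, 12 mm in height, 34 mm of the gap's middle (all of step 1 and all of step 2); the arm keeps its last pose, push and grip.
It fails at once if the fingers touch a window of either cell (contact force between the fingers and cell_mid_window_a above 0.5 N or contact force between the fingers and cell_mid_window_b above 0.5 N or contact force between the fingers and cell_short_window_a above 0.5 N or contact force between the fingers and cell_short_window_b above 0.5 N).
It fails at once if the middle-length cell is tipped over (angle between cell_mid's own z axis and vertical above 0.7 rad).
It fails at once if a bystander is pushed more than 30 mm (distance of any of petri_dish_1, dropper_bottle_1, dropper_bottle_2, forceps, lab_timer, marker_pen from where it was at the start of the episode above 0.03 m).
It also fails if it takes over 51 s, if anything falls off the work surface, if the arm or the gripper's body presses on something with over 40 N, if the wrist force passes 120 N, or if a joint passes its speed limit or range.

## Robot

A 7-joint arm with a two-finger parallel gripper is mounted at the origin on a cart in front of the work surface, level with it; the furniture and walls round the work are solid. World frame = base frame: x ahead of the robot, y to its left, z up, the work surface at z = 0. Lengths are in m, angles in rad, forces in N, time in s.
With the tool pointing down it reaches from about 0.4 to 0.875 m from the base axis. Payload 4.4 kg.
Tool frame: the origin (TCP) lies at the very end of the fingers, on their centre line; the grasp point (between the pads) lies 19 mm behind it; z points along the fingers, y is the line along which they close (so a half turn about z gives the same grasp; the last joint's range is limited). The gripper opens to 85 mm and grips with 20 to 120 N. Pads are 22 mm wide; open, the fingers measure 114 mm over their backs; the gripper's body (76 mm by 85 mm) begins 54 mm behind the grasp point. The pads swing forward as they close: fully open they stand 13 mm farther back than shut.
Start: joints at [1.275, 0.628, 0.038, 1.517, -0.027, 0.996, -0.02], TCP at [0.148, -0.633, 0.231] pointing down, gripper open.
Joint ranges: [-3.06, 3.06], [-0.37, 2.12], [-1.25, 1.32], [0.18, 2.47], [-1.1, 4.24], [0.23, 1.98], [-2.94, 2.94]. Speed limits (rad/s): [2.57, 2.57, 3.14, 3.14, 3.14, 3.14, 3.14].

## Interface

Orientations are given as a rotation vector (axis times angle).
In Python, from station import state, read_camera, camera_params, finish_job gives the robot as it stands.
- The arm moves only by the tool drive_tool, never from a script. Its argument "series" is a list of rows, each a list of 7 numbers: the shift along the tool's x, y, z in mm, then the turn, a rotation vector about the tool's x, y, z in rad, then the closure, from 0 (fully open) to 1 (shut). A call has 1 to 20 rows; each row is the pose to reach, as a shift and turn from the pose commanded when the call began, along the tool's axes at that moment; what a row does not reach only later rows make up. A row lasts 1/10 s, in which the tool goes at most 50 mm and 8.59 degrees, less where a joint would pass 70% of its speed; a pose out of reach is approached as far as the arm can. A call with a gripper value outside its range is refused whole. The fingers move at their own pace and stop on an object; the grip force is fixed at half the most. Time passes only in rows, so rows that repeat a pose let the fingers close. It gives the time, the measured TCP pose, the force, the opening and the grip force at its end, in the units of the state.
- state(): the state, without advancing time (a new reading comes with each control period).
- read_camera(name): name is "scene" or "top"; returns the picture (480x640x3 uint8, red, green, blue); there is no depth.
- camera_params(name): a dict with "camera_matrix" (3x3 intrinsics, pixels), "rvec" (rotation vector, rad) and "tvec" (3), from world to camera coordinates, as OpenCV has them. Camera axes: x right, y down, z forward; pixel columns grow to the right and rows downward; lengths in m; the calibration is good to about 2 mm. A picture is of the moment at which its call begins. camera_params takes no time and is no camera call.
- finish_job(): hands the job in; it is judged then, once.
The state is a dict: "t": time; "q": joint angles; "dq": joint speeds; "effort": joint torques, N m; "eef_pos": TCP position; "tcp_rot": TCP orientation; "contact_force": force on the tool from outside, world axes, zero at the start; "ft_torque": the same for the moment, N m; "gripper_width": finger opening in m; "grasp_force": force on a finger pad.
Only numpy, scipy, OpenCV 4.12 (cv2) and the standard library are available. Lean on these libraries where they do the work, as an engineer would, in place of code of your own. Each camera call takes 0.05 s, during which the arm holds its last target. There are 200 camera calls.

## Working session

There is one attempt and no reset: what is moved stays moved. The work goes in short steps, Python scripts to look and compute and a tool call to move; the robot and the scene stay as the last step left them, time stands still between calls to the robot, and variables do not carry over. Pictures are saved under pics/ and viewed, at most 10 in all, crops included, and the job is handed in when it is done.

Besides the shell and the picture viewer there is one more tool, called after "Call:" by a JSON object that holds its "method" and its "body". drive_tool: Moves the arm, as the interface text tells. Its arguments: {"type":"object","properties":{"series":{"type":"array"}},"required":["series"]}

```bash
mkdir -p pics; python3 - <<'E'
from station import *
import cv2
for n in("scene","top"):
    cv2.imwrite(f"pics/{n}0.png",read_camera(n)[:,:,::-1]); p=camera_params(n); print(n,p)
print(state())
E
```

```text
scene {'camera_matrix': array([[501.80066398,   0.        , 326.7889214 ],
       [  0.        , 501.80066398, 240.16984983],
       [  0.        ,   0.        ,   1.        ]]), 'rvec': array([ 1.24807335, -2.34519367,  0.92771166]), 'tvec': array([0.185905  , 0.37749557, 1.13478744])}
top {'camera_matrix': array([[478.39315069,   0.        , 320.36538919],
       [  0.        , 478.39315069, 232.82900135],
       [  0.        ,   0.        ,   1.        ]]), 'rvec': array([ 2.10751073, -2.15413457,  0.18160204]), 'tvec': array([-0.07939336,  0.50129748,  1.65131773])}
{'t': 0.1, 'q': array([ 1.27519359,  0.62923186,  0.0384401 ,  1.5182469 , -0.02699258,
        0.99631058, -0.02000231]), 'dq': array([ 9.98808878e-04, -1.88119308e-03,  2.94583490e-04, -3.02315589e-03,
       -6.41060335e-05,  9.45217365e-04, -3.35812312e-04]), 'effort': array([ 2.53646169e-03, -5.64541090e+01,  1.23055927e+00, -1.93973726e+01,
        1.13454953e-02,  5.42781185e-03, -6.19386356e-06]), 'eef_pos': array([ 0.14796616, -0.63236953,  0.23050182]), 'tcp_rot': array([-3.11922160e+00, -3.59997901e-01,  3.31541520e-04]), 'contact_force': array([ 1.0666232 , -0.31214796,  1.11625627]), 'ft_torque': array([ 0.04484427, -0.09542688,  0.09068134]), 'grasp_force': 0.0, 'gripper_width': 0.08543947358033979}
```

View pics/top0.png

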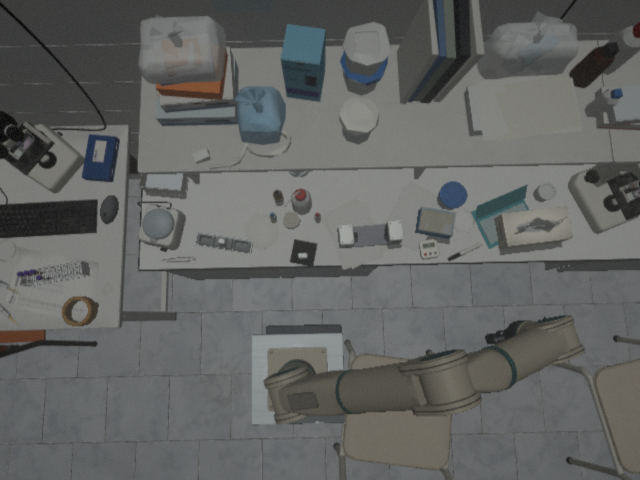

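View pics/scene0.png

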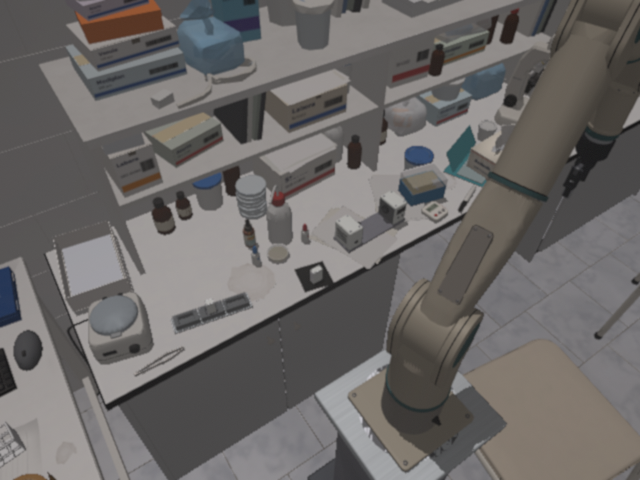

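Top: rack near (224,243), cell on mat near (303,252), photometer (347..395,234). The scene view agrees: rack (211,311), cell (316,273), photometer (370,222). I'll enlarge both.

```bash
python3 - <<'E'
import cv2,numpy as np
t=cv2.imread("pics/top0.png");s=cv2.imread("pics/scene0.png")
def crop(im,x,y,w,h,f):
    c=cv2.resize(im[y:y+h,x:x+w],None,fx=f,fy=f,interpolation=cv2.INTER_CUBIC)
    c=cv2.convertScaleAbs(c,alpha=1.3)
    for i in range(0,w,5):
        cv2.line(c,(i*f,0),(i*f,10 if i%10==0 else 5),(0,255,255),1)
        if i%10==0: cv2.putText(c,str(x+i),(i*f,20),0,.35,(0,255,255),1)
    for i in range(0,h,5):
        cv2.line(c,(0,i*f),(10 if i%10==0 else 5,i*f),(0,255,255),1)
        if i%10==0: cv2.putText(c,str(y+i),(12,i*f+4),0,.35,(0,255,255),1)
    return c
a=crop(t,190,228,130,42,6);b=crop(t,330,212,80,42,6)
b=cv2.copyMakeBorder(b,0,0,0,a.shape[1]-b.shape[1],0)
cv2.imwrite("pics/topz.png",np.vstack([a,b]))
a=crop(s,165,260,100,75,7);cv2.imwrite("pics/scz1.png",a)
a=crop(s,290,180,125,115,5)
cv2.imwrite("pics/scz2.png",a)
E
```

```text
(no output)
```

View pics/topz.png

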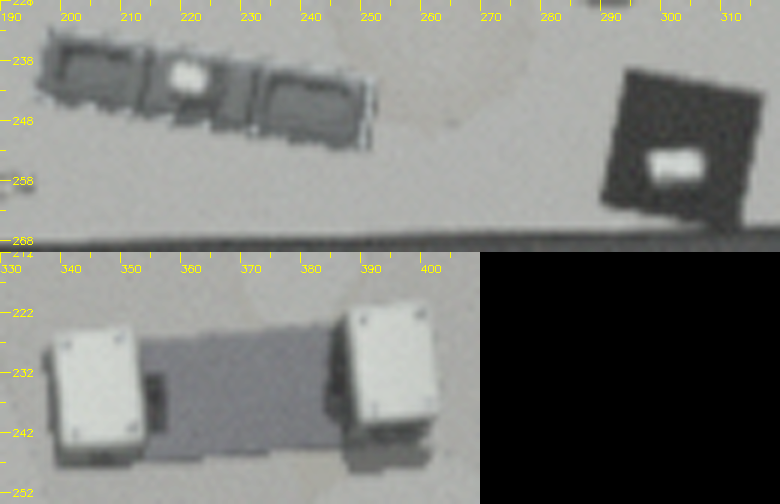

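View pics/scz1.png

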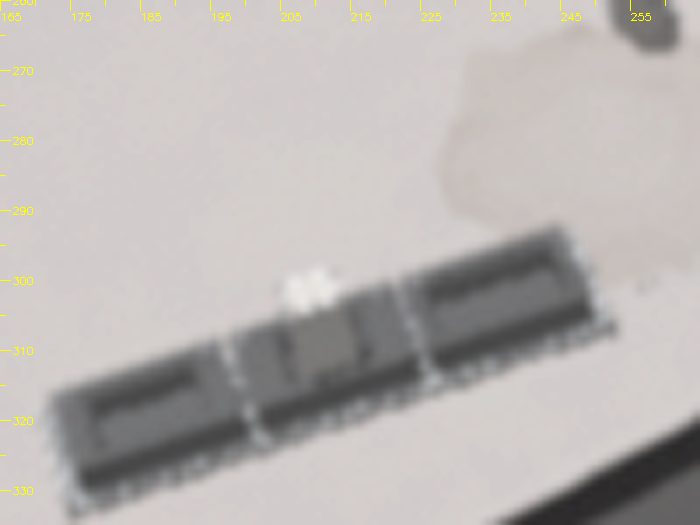

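View pics/scz2.png

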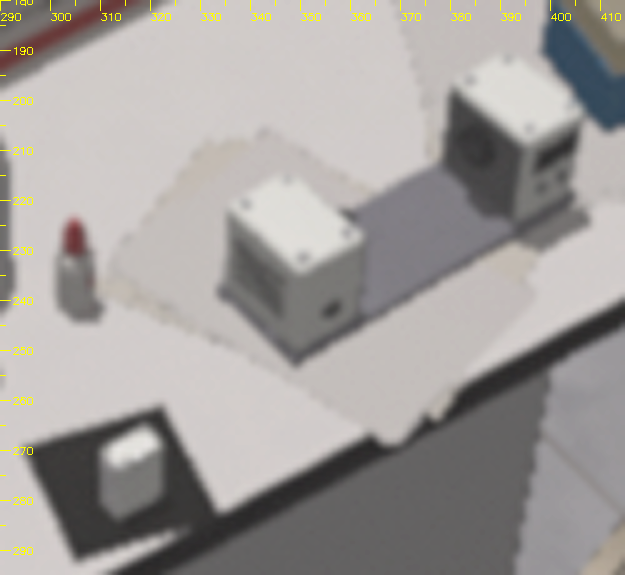

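Top: mid cell at (301,255) on the mat, short cell at (220,241) in the middle block, empty slots in the left (198–209) and right (234–248) blocks. The right slot is visibly longer, so the left should be mid-length. Photometer housings are at (346,234) and (394,230). I'll fit the models in both views.

```bash
cat > fit.py <<'E'
import cv2,numpy as np
from station import camera_params
from scipy.optimize import minimize
P={n:camera_params(n) for n in("top","scene")}
S=8
def proj(n,X):
    p=P[n]; return cv2.projectPoints(np.asarray(X,float),p["rvec"],p["tvec"],p["camera_matrix"],None)[0][:,0]
def ray(n,uv,z):
    p=P[n];R=cv2.Rodrigues(p["rvec"])[0];c=-R.T@p["tvec"]
    d=R.T@np.linalg.inv(p["camera_matrix"])@[*uv,1]; return c+d*(z-c[2])/d[2]
def cam(n): p=P[n]; return -cv2.Rodrigues(p["rvec"])[0].T@p["tvec"]
def box(cx,cy,lx,ly,z0,z1):
    a=[(cx+sx*lx/2,cy+sy*ly/2) for sx,sy in((-1,-1),(1,-1),(1,1),(-1,1))]
    f=[[(*a[i],z0),(*a[(i+1)%4],z0),(*a[(i+1)%4],z1),(*a[i],z1)] for i in range(4)]
    return f+[[(*q,z1) for q in a]]
def world(X,q):
    c,s=np.cos(q[2]),np.sin(q[2]);X=np.asarray(X,float)
    return np.c_[q[0]+c*X[:,0]-s*X[:,1],q[1]+s*X[:,0]+c*X[:,1],X[:,2]]
def resid(n,im,boxes,q,win,slots=()):
    x0,y0,w,h=win; lab=np.zeros((h*S,w*S),np.uint8); k=1
    def paint(W,l):
        uv=(proj(n,W)-[x0,y0]+.5)*S-.5
        cv2.fillPoly(lab,[np.round(uv*16).astype(np.int32)],l,shift=4)
    C=cam(n)
    for b in boxes:
        if len(b)==2: b,base=b
        else: base=None
        for i,f in enumerate(b):
            W=world(f,q)
            nrm=np.cross(W[1]-W[0],W[2]-W[0])
            if i==4 or nrm@(C-W[0])>0: paint(W,(base if base else k)+i)
        if not base:k+=5
    for f in slots: paint(world(f,q),60)
    t=im[y0:y0+h,x0:x0+w].mean(2).ravel()
    A=[cv2.resize((lab==l).astype(np.float32),(w,h),interpolation=cv2.INTER_AREA) for l in np.unique(lab)]
    A=np.array([cv2.GaussianBlur(a,(0,0),.6).ravel() for a in A]).T
    c=np.linalg.lstsq(A,t,rcond=None)[0]; return np.mean((A@c-t)**2)
def fit(ims,boxes,q0,wins,slots=()):
    f=lambda q:sum(resid(n,ims[n],boxes,q,wins[n],slots) for n in ims)
    best=None
    for dy in(-.1,0,.1):
        r=minimize(f,[q0[0],q0[1],q0[2]+dy],method="Nelder-Mead",options=dict(initial_simplex=np.array(
          [[q0[0]+a,q0[1]+b,q0[2]+dy+c] for a,b,c in((-.005,-.005,-.05),(.008,0,0),(0,.008,0),(0,0,.08))]),xatol=1e-4,fatol=1e-3,maxiter=120))
        if best is None or r.fun<best.fun:best=r
    return best.x,best.fun
def win(n,boxes,q,m):
    uv=proj(n,np.vstack([world(f,q) for b in boxes for f in (b[0] if len(b)==2 else b)]))
    a=np.floor(uv.min(0)-m).astype(int);b=np.ceil(uv.max(0)+m).astype(int)
    return (*a,*(b-a))
MID=[box(0,0,.016,.0325,0.003,.048)]
RACK=[(box(0,d,.036,.062,.005,.021),1) for d in(-.065,0,.065)]
PH=[box(0,0,.076,.226,0,.012),(box(0,-.086,.070,.050,.012,.081),10),(box(0,.086,.070,.050,.012,.081),20)]
E
cat > m.py <<'E'
from fit import *
ims={"top":cv2.imread("pics/top0.png"),"scene":cv2.imread("pics/scene0.png")}
def slot(c,L): return [(c+0,0,0)]
a,b=ray("top",(346,234.5),.081),ray("top",(394,230),.081); v=a-b
ph0=[*((a+b)/2)[:2],np.arctan2(-v[0],v[1])]
c=ray("top",(301.5,255),.048); m0=[c[0],c[1],0.]
e=ray("top",(198,237),.021);g=ray("top",(250,246),.021); c=(e+g)/2;v=e-g
r0=[c[0],c[1],np.arctan2(-v[0],v[1])]
print("len",np.linalg.norm(a-b),np.linalg.norm(e-g))
def sl(c,L): return [(sx*.0105,c+sy*L/2,.021) for sx,sy in((-1,-1),(1,-1),(1,1),(-1,1))]
for nm,B,q0,mg,s in(("mid",MID,m0,2,()),("rack",RACK,r0,0,()),("ph",PH,ph0,3,())):
    for use in(("top",),("scene",),("top","scene")):
        I={n:ims[n] for n in use}
        q,f=fit(I,B,q0,{n:win(n,B,q0,mg) for n in I},s); print(nm,use,np.round(q,4),round(f,1),np.round(q0,3))
    if nm=="rack":
        from itertools import permutations
        for p in permutations((.0275,.0375,.0475)):
            ss=[sl(d,L) for d,L in zip((-.065,0,.065),p)]
            print("slots -y..+y",p,round(sum(resid(n,ims[n],B,q,win(n,B,q,0),ss) for n in ims),1))
for u,z in(((220.3,240.8),.054),):print("short",ray("top",u,z))
E
python3 m.py
```

```text
len 0.1670620097784842 0.19023129030425912
mid ('top',) [ 0.4219 -0.0259  0.0222] 25.1 [ 0.421 -0.023  0.   ]
mid ('scene',) [ 0.42   -0.0244  0.0513] 620.0 [ 0.421 -0.023  0.   ]
mid ('top', 'scene') [ 0.4213 -0.0253  0.035 ] 678.0 [ 0.421 -0.023  0.   ]
rack ('top',) [ 0.4769  0.2592 -0.1842] 141.6 [ 0.479  0.255 -0.194]
rack ('scene',) [ 0.475   0.2589 -0.1797] 112.5 [ 0.479  0.255 -0.194]
rack ('top', 'scene') [ 0.4755  0.259  -0.1795] 262.7 [ 0.479  0.255 -0.194]
slots -y..+y (0.0275, 0.0375, 0.0475) 312.0
slots -y..+y (0.0275, 0.0475, 0.0375) 307.7
slots -y..+y (0.0375, 0.0275, 0.0475) 314.7
slots -y..+y (0.0375, 0.0475, 0.0275) 304.4
slots -y..+y (0.0475, 0.0275, 0.0375) 313.9
slots -y..+y (0.0475, 0.0375, 0.0275) 308.4
ph ('top',) [ 0.4928 -0.2638  0.0482] 89.6 [ 0.491 -0.262  0.073]
ph ('scene',) [ 0.488  -0.2629  0.0532] 551.2 [ 0.491 -0.262  0.073]
ph ('top', 'scene') [ 0.4915 -0.264   0.0523] 651.4 [ 0.491 -0.262  0.073]
short [0.47693039 0.26149869 0.054     ]
```

First move: swing over to above the mid cell via a waypoint clear of the base.

Call:
{"method": "drive_tool", "body": {"series": [[310,-218,0,0,0,-0.7,0],[310,-218,0,0,0,-0.7,0],[310,-218,0,0,0,-0.7,0],[310,-218,0,0,0,-0.7,0],[310,-218,0,0,0,-0.7,0],[310,-218,0,0,0,-0.7,0],[310,-218,0,0,0,-0.7,0],[310,-218,0,0,0,-0.7,0],[404,-530,30,0,0,-1.37,0],[404,-530,30,0,0,-1.37,0],[404,-530,30,0,0,-1.37,0],[404,-530,30,0,0,-1.37,0],[404,-530,30,0,0,-1.37,0],[404,-530,30,0,0,-1.37,0],[404,-530,30,0,0,-1.37,0],[404,-530,30,0,0,-1.37,0],[404,-530,30,0,0,-1.37,0],[404,-530,30,0,0,-1.37,0],[404,-530,30,0,0,-1.37,0],[404,-530,30,0,0,-1.37,0]]}}

```text
t: 2.1
eef_pos: [0.4207, -0.0259, 0.2013]
tcp_rot: [2.191, 2.251, -0.0]
contact_force: [0.4, 0.0, 0.5]
gripper_width: 0.0853
grasp_force: 0.0
```

```bash
cat > m2.py <<'E'
from fit import *
import fit
ims={"top":cv2.imread("pics/top0.png"),"scene":cv2.imread("pics/scene0.png")}
MAT=[box(0,0,.085,.085,0,.003)]
def rep(nm,B,q0,mg):
    for use in(("top",),("scene",),("top","scene")):
        I={n:ims[n] for n in use}
        q,f=fit.fit(I,B,q0,{n:win(n,B,q0,mg) for n in I}); print(nm,use,np.round(q,4),round(f,1))
    return q
# mat with centred cell first gives the mat; then cell in a tight mat-only window (pixels outside mat masked)
qm=rep("mat",MAT,[.421,-.02,-.13],3)
for n in ims:   # paint everything outside the mat mat-dark
    k=np.zeros(ims[n].shape[:2],np.uint8); X=world(box(0,0,.079,.079,0,.003)[4],qm)
    tp=proj(n,X); 
    cellhull=proj(n,np.vstack([world(f,[.4213,-.0253,.035]) for f in box(0,0,.022,.04,.0,.052)]))
    cv2.fillPoly(k,[np.round(tp).astype(int)],1); cv2.fillConvexPoly(k,cv2.convexHull(cellhull.astype(np.float32)).astype(int),1)
    ims[n]=ims[n].copy(); dark=np.median(ims[n][k>0].reshape(-1,3),0)
    dark=np.percentile(ims[n][k>0].mean(1),20); ims[n][k==0]=dark
q=rep("mid",MID,[.4213,-.0253,.035],3)
ims={"top":cv2.imread("pics/top0.png"),"scene":cv2.imread("pics/scene0.png")}
SH=[(box(0,d,.036,.062,.005,.021),1) for d in(-.065,0,.065)]+[box(0,0,.016,.0225,.021,.054)]
SH=[(box(0,0,.042,.198,0,.005),30)]+SH[:3]+[(SH[3],40)]
r=rep("rack",SH,[.4755,.259,-.18],1)
out=[]
for n,(cx,cy),f in(("top",(305,250),4),):
    pass
def ov(n,x0,y0,w,h,f,items):
    c=cv2.resize(ims[n][y0:y0+h,x0:x0+w],None,fx=f,fy=f,interpolation=cv2.INTER_CUBIC)
    for B,q in items:
        for b in B:
            b=b[0] if len(b)==2 else b
            for face in (b[4],):
                cv2.polylines(c,[np.round(((proj(n,world(face,q))-[x0,y0]+.5)*f-.5)*16).astype(int)],True,(0,0,255),1,cv2.LINE_AA,4)
    return c
it=[(MID,q),(MAT,qm),(SH,r)]
a=ov("top",195,228,125,42,6,it); b=ov("scene",165,255,165,75,4,it)
b=cv2.copyMakeBorder(b,0,0,0,a.shape[1]-b.shape[1],0)
cv2.imwrite("pics/ov.png",np.vstack([a,b]))
from station import state; s=state(); print(s["t"],s["eef_pos"],s["tcp_rot"],s["q"])
E
python3 m2.py
```

```text
mat ('top',) [ 0.4334 -0.0281 -0.2048] 801.1
mat ('scene',) [ 0.4028 -0.0207 -0.2296] 1438.7
mat ('top', 'scene') [ 0.406  -0.0226 -0.2163] 2537.4
mid ('top',) [ 0.4217 -0.0259  0.0248] 20.5
mid ('scene',) [ 0.4204 -0.0251  0.0649] 78.2
mid ('top', 'scene') [ 0.4211 -0.0256  0.0208] 113.1
rack ('top',) [ 0.478   0.259  -0.1756] 41.9
rack ('scene',) [ 0.4766  0.2585 -0.1748] 284.8
rack ('top', 'scene') [ 0.4769  0.2586 -0.1787] 332.4
2.1 [ 0.4206859  -0.02594206  0.20130216] [ 2.19149982e+00  2.25079327e+00 -4.08214746e-04] [ 0.28929511  0.37687014 -0.39063685  2.14683372  0.23192862  0.65711105
 -0.23456666]
```

View pics/ov.png

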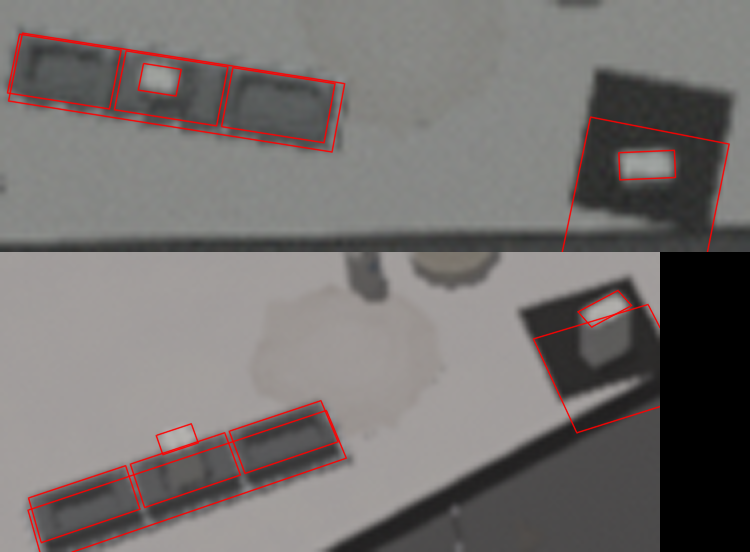

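The mid cell fit (0.421, -0.0256, yaw ≈0.025) sits on the image in both views, and the TCP is already above it. The mat outline itself is misfitted, but I don't need it. Descend and grip.

Call:
{"method": "drive_tool", "body": {"series": [[0,0,50,0,0,0,0],[0,0,100,0,0,0,0],[0,0,140,0,0,0,0],[0,0,165,0,0,0,0],[0,0,181,0,0,0,0],[0,0,181,0,0,0,0],[0,0,181,0,0,0,1],[0,0,181,0,0,0,1],[0,0,181,0,0,0,1],[0,0,181,0,0,0,1],[0,0,181,0,0,0,1],[0,0,181,0,0,0,1],[0,0,181,0,0,0,1],[0,0,181,0,0,0,1],[0,0,181,0,0,0,1],[0,0,181,0,0,0,1],[0,0,181,0,0,0,1],[0,0,181,0,0,0,1]]}}

```text
t: 3.9
eef_pos: [0.4212, -0.025, 0.021]
tcp_rot: [2.188, 2.252, 0.001]
contact_force: [-0.7, 0.1, 5.0]
gripper_width: 0.0149
grasp_force: 58.7
```

Call:
{"method": "drive_tool", "body": {"series": [[0,0,-40,0,0,0,1],[0,0,-80,0,0,0,1],[46,10,-80,0,0,0.03,1],[92,20,-80,0,0,0.06,1],[138,30,-80,0,0,0.09,1],[184,41,-80,0,0,0.12,1],[230,51,-80,0,0,0.15,1],[276,61,-80,0,0,0.18,1],[320,71,-80,0,0,0.2,1],[346,77,-80,0,0,0.205,1],[346,77,-60,0,0,0.205,1],[346,77,-40,0,0,0.205,1],[346,77,-40,0,0,0.205,1],[346,77,-40,0,0,0.205,1],[346,77,-40,0,0,0.205,1]]}}

```text
t: 5.4
eef_pos: [0.4882, 0.3236, 0.0614]
tcp_rot: [2.408, 2.017, 0.002]
contact_force: [0.2, -0.2, -0.4]
gripper_width: 0.0151
grasp_force: 58.5
```

```bash
python3 - <<'E'
from station import *
import cv2,numpy as np
for n in("scene","top"): cv2.imwrite(f"pics/{n}1.png",read_camera(n)[:,:,::-1])
s=state();print(s["t"],s["eef_pos"],s["tcp_rot"],s["gripper_width"],s["contact_force"],s["q"])
from fit import *
R=cv2.Rodrigues(s["tcp_rot"])[0];print(np.arctan2(R[1,1],R[0,1]),R[:,2])
zb=s["eef_pos"][2]-.018
C=[box(0,0,.016,.0325,zb,zb+.045)];RK=[box(0,0,.036,.062,.005,.021)]
q=[*s["eef_pos"][:2],np.arctan2(R[1,1],R[0,1])]
def ov(n,x0,y0,w,h,f):
    im=cv2.imread(f"pics/{n}1.png")
    c=cv2.resize(im[y0:y0+h,x0:x0+w],None,fx=f,fy=f,interpolation=cv2.INTER_CUBIC);c=cv2.convertScaleAbs(c,alpha=1.5)
    d=c.copy()
    for b,qq in((C[0],q),(RK[0],[.4884,.3228,-.178])):
        for face in b:
            cv2.polylines(d,[np.round(((proj(n,world(face,qq))-[x0,y0]+.5)*f-.5)*16).astype(int)],True,(0,0,255),1,cv2.LINE_AA,4)
    return np.hstack([c,d])
a=ov("scene",160,255,66,80,6);cv2.imwrite("pics/hold.png",a)
E
```

```text
5.5 [0.48831524 0.32349329 0.0614456 ] [2.40837572 2.01699919 0.002836  ] 0.015022187232214176 [-1.28964959 -0.79767812 -0.60941933] [-0.31830407  0.81785211 -0.5086256   1.82493448  0.61798106  0.66050631
 -1.36979688]
-0.1764201844425131 [ 0.0014902   0.00103274 -0.99999836]
```

View pics/hold.png

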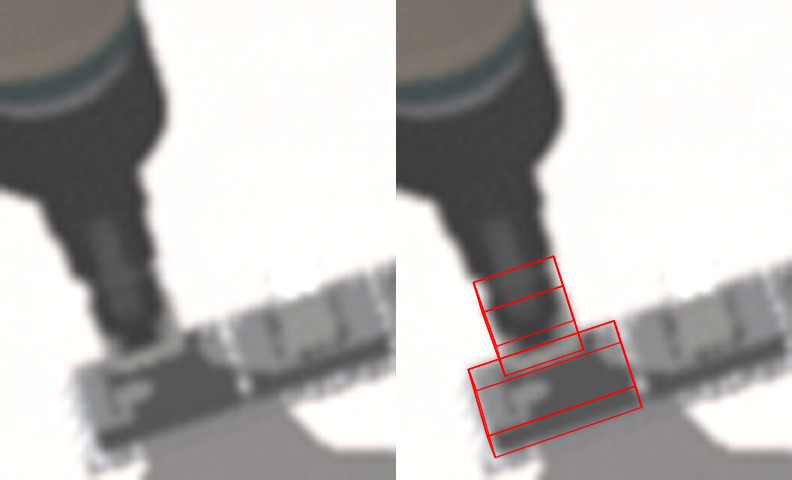

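Held cell (scene crop, bottom edge (105,375)–(183,345)) lies over the mid slot within about 1 mm. Lower most of the way and read the force.

Call:
{"method": "drive_tool", "body": {"series": [[-0.5,0,10,0,0,0,1],[-0.5,0,18,0,0,0,1],[-0.5,0,22,0,0,0,1],[-0.5,0,25,0,0,0,1],[-0.5,0,28,0,0,0,1],[-0.5,0,28,0,0,0,1]]}}

```text
t: 6.1
eef_pos: [0.4874, 0.3227, 0.0319]
tcp_rot: [-2.408, -2.018, 0.001]
contact_force: [-0.1, -1.2, -0.5]
gripper_width: 0.0148
grasp_force: 58.5
```

It is 7 mm into the slot with almost no force; continue to the floor.

Call:
{"method": "drive_tool", "body": {"series": [[0,0,2,0,0,0,1],[0,0,4,0,0,0,1],[0,0,5,0,0,0,1],[0,0,5,0,0,0,1]]}}

```text
t: 6.5
eef_pos: [0.4876, 0.3227, 0.0272]
tcp_rot: [2.408, 2.018, -0.0]
contact_force: [0.2, -0.1, -0.8]
gripper_width: 0.0154
grasp_force: 58.5
```

Call:
{"method": "drive_tool", "body": {"series": [[0,0,1,0,0,0,1],[0,0,1,0,0,0,1],[0,0,1,0,0,0,0.6],[0,0,1,0,0,0,0.5],[0,0,1,0,0,0,0.4],[0,0,1,0,0,0,0.4],[0,0,1,0,0,0,0.4],[0,0,-20,0,0,0,0.4],[0,0,-50,0,0,0,0.4],[0,0,-90,0,0,0,0.4],[0,0,-90,0,0,0,0.4]]}}

```text
t: 7.6
eef_pos: [0.49, 0.3255, 0.1221]
tcp_rot: [-2.408, -2.017, -0.014]
contact_force: [0.5, 0.3, -0.5]
gripper_width: 0.0511
grasp_force: 0.0
```

```bash
python3 - <<'E'
from station import *
import cv2,numpy as np
from fit import *
s=state();print(s["t"],s["eef_pos"],s["tcp_rot"],s["gripper_width"])
R=cv2.Rodrigues(s["tcp_rot"])[0];print(np.arctan2(R[1,1],R[0,1]))
im={n:np.ascontiguousarray(read_camera(n)[:,:,::-1]) for n in("scene","top")}
for n in im: cv2.imwrite(f"pics/{n}2.png",im[n])
def ov(n,x0,y0,w,h,f):
    c=cv2.resize(im[n][y0:y0+h,x0:x0+w],None,fx=f,fy=f,interpolation=cv2.INTER_CUBIC)
    d=c.copy()
    for b,qq in((box(0,0,.016,.0325,.009,.054),[.4876,.3227,-.178]),(box(0,0,.036,.062,.005,.021),[.4884,.3228,-.178]),
      (box(0,0,.016,.0225,.009,.054),[.4769,.2588,-.178]),(box(0,0,.036,.062,.005,.021),[.4769,.2588,-.178])):
        for face in b:
            cv2.polylines(d,[np.round(((proj(n,world(face,qq))-[x0,y0]+.5)*f-.5)*16).astype(int)],True,(0,0,255),1,cv2.LINE_AA,4)
    return np.hstack([c,d])
cv2.imwrite("pics/placed.png",ov("scene",165,265,66,75,6))
SC=[box(0,0,.016,.0225,.021,.054)]
i0={n:cv2.imread(f"pics/{n}0.png") for n in im}
for use in(("top",),("scene",),("top","scene")):
    I={n:i0[n] for n in use}; q0=[.4769,.260,-.178]
    print(use,fit({n:I[n] for n in I},SC,q0,{n:win(n,SC,q0,1) for n in I}))
E
```

```text
7.6 [0.48997067 0.32545917 0.12206289] [-2.40809259 -2.01747487 -0.0141822 ] 0.05110068096822459
-0.17609148914002948
('top',) (array([ 0.4772158 ,  0.25932046, -0.23575292]), np.float64(87.11583996044267))
('scene',) (array([ 0.47929751,  0.25668071, -0.27090931]), np.float64(720.758820724404))
('top', 'scene') (array([ 0.47808259,  0.25929787, -0.08273895]), np.float64(824.8830307124631))
```

View pics/placed.png

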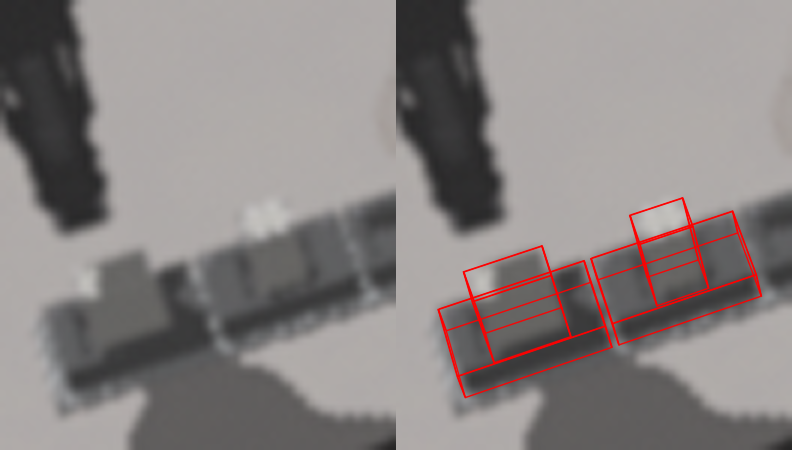

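The mid cell stands down in the left slot with its top level with the short cell's. Move over the short cell.

Call:
{"method": "drive_tool", "body": {"series": [[-30,0,0,0,0,0,0.4],[-65,1,0,0,0,0,0.4],[-65,1,20,0,0,0,0.4],[-65,1,35,0,0,0,0.4],[-65,1,35,0,0,0,0.4],[-65,1,35,0,0,0,0.4],[-65,1,35,0,0,0,0.4]]}}

```text
t: 8.4
eef_pos: [0.4772, 0.2591, 0.0825]
tcp_rot: [-2.407, -2.018, -0.0]
contact_force: [0.1, -1.0, 0.1]
gripper_width: 0.0515
grasp_force: 0.0
```

Call:
{"method": "drive_tool", "body": {"series": [[0,0,20,0,0,0,0.4],[0,0,38,0,0,0,0.4],[0,0,50,0,0,0,0.4],[0,0,55,0,0,0,0.4],[0,0,55,0,0,0,0.4],[0,0,55,0,0,0,1],[0,0,55,0,0,0,1],[0,0,55,0,0,0,1],[0,0,55,0,0,0,1],[0,0,55,0,0,0,1],[0,0,55,0,0,0,1],[0,0,55,0,0,0,1],[0,0,55,0,0,0,1],[0,0,55,0,0,0,1]]}}

```text
t: 9.8
eef_pos: [0.4777, 0.2589, 0.0281]
tcp_rot: [2.408, 2.017, 0.002]
contact_force: [-0.4, -0.6, 6.1]
gripper_width: 0.0148
grasp_force: 59.0
```

Gripped. Lift straight out, then carry it clear of the bottles to above the photometer gap.

Call:
{"method": "drive_tool", "body": {"series": [[0,0,-25,0,0,0,1],[0,0,-70,0,0,0,1],[0,0,-115,0,0,0,1],[-45,-1,-115,0,0,0,1],[-90,-2,-115,0,0,0,1],[-138,-4,-115,0,0,0,1],[-186,-5,-115,0,0,-0.03,1],[-234,-7,-115,0,0,-0.06,1],[-278,1,-115,0,0,-0.09,1],[-322,9,-115,0,0,-0.12,1],[-362,29,-115,0,0,-0.15,1],[-402,49,-115,0,0,-0.18,1],[-440,68,-115,0,0,-0.21,1],[-478,87,-115,0,0,-0.227,1],[-512,105,-115,0,0,-0.227,1],[-512,105,-115,0,0,-0.227,1],[-512,105,-115,0,0,-0.227,1]]}}

```text
t: 11.5
eef_pos: [0.4904, -0.2644, 0.1419]
tcp_rot: [-2.166, -2.274, -0.0]
contact_force: [-1.1, 0.7, -0.8]
gripper_width: 0.0147
grasp_force: 58.6
```

```bash
python3 - <<'E'
from station import *
import cv2,numpy as np
from fit import *
s=state();print(s["t"],s["eef_pos"],s["tcp_rot"],s["gripper_width"],s["q"])
R=cv2.Rodrigues(s["tcp_rot"])[0];print(np.arctan2(R[1,1],R[0,1]))
im={n:np.ascontiguousarray(read_camera(n)[:,:,::-1]) for n in("scene","top")}
z=s["eef_pos"][2]-.0185;q=[*s["eef_pos"][:2],np.arctan2(R[1,1],R[0,1])]
i0=cv2.imread("pics/top0.png"); 
def ov(I,n,x0,y0,w,h,f,items):
    c=cv2.resize(I[y0:y0+h,x0:x0+w],None,fx=f,fy=f,interpolation=cv2.INTER_CUBIC)
    for b,qq in items:
        for face in b:
            cv2.polylines(c,[np.round(((proj(n,world(face,qq))-[x0,y0]+.5)*f-.5)*16).astype(int)],True,(0,0,255),1,cv2.LINE_AA,4)
    return c
ph=[(b[0] if len(b)==2 else b,[.4915,-.264,.052]) for b in PH]
a=ov(im["scene"],"scene",325,160,90,100,5,ph+[(box(0,0,.016,.0225,z,z+.045),q)])
b=ov(i0,"top",335,210,70,45,5,ph); b=cv2.copyMakeBorder(b,0,a.shape[0]-b.shape[0],0,0,0)
cv2.imwrite("pics/ph.png",np.hstack([a,b])[:, :800])
E
```

```text
11.5 [ 0.49044454 -0.26442116  0.14191969] [-2.16611972e+00 -2.27423460e+00 -4.07329586e-04] 0.014652023746614479 [ 0.90186614  0.71437634 -0.72893381  1.85287517  0.63598803  0.82382882
 -0.10823535]
0.04868705368319656
```

View pics/ph.png

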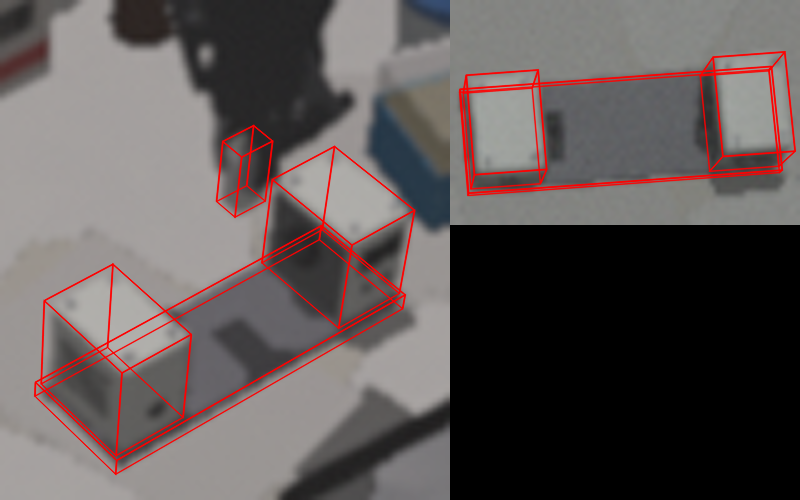

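The overlay is close; I'll refine the photometer pose from the white housing tops alone in both views.

```bash
python3 - <<'E'
from fit import *
for n,boxes in(("top",((336,218,22,30),(382,216,24,30))),("scene",((332,210,34,30),(374,184,36,32)))):
    g=cv2.imread(f"pics/{n}0.png").mean(2);c=[]
    for x,y,w,h in boxes:
        s=g[y:y+h,x:x+w]; hi=np.percentile(s,95)
        for k in(.80,.9,):
            m=(s>hi*k).astype(np.uint8); N,l,st,ce=cv2.connectedComponentsWithStats(m); i=1+np.argmax(st[1:,4])
            W=ray(n,ce[i]+[x,y],.081); 
            # expected pixel area of a 70x50 top
            ea=cv2.contourArea(proj(n,world(box(W[0],W[1],.07,.05,0,.081)[4],[0,0,0])).astype(np.float32))
            print(n,k,st[i],round(ea),np.round(W[:2],4)); 
TOPS=[[[(sx*.035,c+sy*.025,.081) for sx,sy in((-1,-1),(1,-1),(1,1),(-1,1))]] for c in(-.086,.086)]
# edge fit: maximise inside-outside brightness step along top outlines
def score(q,n,g):
    t=0
    for f in TOPS:
        P=np.array(f[0]);c=P.mean(0)
        for sc,sg in((.93,1),(1.09,-1)):
            Q=c+(P-c)*[sc,sc,1]; pts=np.vstack([Q[i]+(Q[(i+1)%4]-Q[i])*np.linspace(0,1,40)[:,None] for i in range(4)])
            uv=proj(n,world(pts,q)).astype(np.float32)
            t+=sg*cv2.remap(g,uv[:,0].copy(),uv[:,1].copy(),cv2.INTER_LINEAR).mean()
    return -t
for n in("top","scene"):
    g=cv2.imread(f"pics/{n}0.png").mean(2).astype(np.float32)
    if n=="scene": g=np.minimum(g,255)
    b=min((minimize(score,[.491+a,-.264+e,.05],args=(n,g),method="Nelder-Mead",options=dict(initial_simplex=[[.491+a,-.264+e,.05],[.495+a,-.264+e,.05],[.491+a,-.26+e,.05],[.491+a,-.264+e,.08]])) for a in(-.004,0,.004) for e in(-.004,0,.004)),key=lambda r:r.fun)
    print(n,b.x,b.fun)
E
```

```text
top 0.8 [  0   0  22  26 420] 287 [ 0.5048 -0.1797]
top 0.9 [  4   7  13  18 207] 288 [ 0.4884 -0.1785]
top 0.8 [  0   0  24  30 458] 287 [ 0.5078 -0.353 ]
top 0.9 [  7   4  14  19 212] 287 [ 0.4996 -0.3499]
scene 0.8 [  0   0  34  30 618] 307 [ 0.4992 -0.1851]
scene 0.9 [  4   5  23  17 233] 314 [ 0.4865 -0.1783]
scene 0.8 [  0   0  32  30 561] 265 [ 0.5171 -0.3446]
scene 0.9 [  9   7  21  16 208] 270 [ 0.4967 -0.3508]
top [ 0.49326719 -0.26489731  0.06479414] -52.817955017089844
scene [ 0.49008924 -0.26336782  0.06203441] -46.74224853515625
```

Averages agree: photometer at (0.4925, -0.2645), yaw 0.062. Correct by 2 mm and lower 90 mm to bring the cell's middle to 55 mm.

Call:
{"method": "drive_tool", "body": {"series": [[0,2,20,0,0,-0.013,1],[0,2,45,0,0,-0.013,1],[0,2,65,0,0,-0.013,1],[0,2,80,0,0,-0.013,1],[0,2,90,0,0,-0.013,1],[0,2,90,0,0,-0.013,1],[0,2,90,0,0,-0.013,1],[0,2,90,0,0,-0.013,1],[0,2,90,0,0,-0.013,1],[0,2,90,0,0,-0.013,1],[0,2,90,0,0,-0.013,1]]}}

```text
t: 12.7
eef_pos: [0.4931, -0.264, 0.0527]
tcp_rot: [2.149, 2.291, 0.0]
contact_force: [0.0, -0.2, -0.2]
gripper_width: 0.0152
grasp_force: 58.6
```

```bash
python3 - <<'E'
from station import *
import cv2,numpy as np
from fit import *
s=state();print(s["t"],s["eef_pos"],s["tcp_rot"],s["grasp_force"],s["contact_force"],abs(s["dq"]).max())
R=cv2.Rodrigues(s["tcp_rot"])[0];a=np.arctan2(R[1,1],R[0,1]);print(a)
z=s["eef_pos"][2]-.019;q=[*s["eef_pos"][:2],a]
im=read_camera("scene")[:,:,::-1]
def ov(n,x0,y0,w,h,f,items):
    c=cv2.resize(im[y0:y0+h,x0:x0+w],None,fx=f,fy=f,interpolation=cv2.INTER_CUBIC);d=c.copy()
    for b,qq in items:
        for face in b:
            cv2.polylines(d,[np.round(((proj(n,world(face,qq))-[x0,y0]+.5)*f-.5)*16).astype(int)],True,(0,0,255),1,cv2.LINE_AA,4)
    return np.hstack([c,d])
p=[.4925,-.2645,.062]
cv2.imwrite("pics/fin.png",ov("scene",330,170,80,90,5,[(box(0,0,.016,.0225,z,z+.045),q),(box(0,0,.001,.122,.055,.0551),p)]))
cv2.imwrite("pics/full.png",im)
E
```

```text
12.7 [ 0.49306754 -0.26395344  0.05265805] [2.14902670e+00 2.29076281e+00 2.15236567e-04] 58.612293004989624 [ 0.04224568 -0.17347078 -0.24358799] 0.002628623215499943
0.06382653096964679
```

View pics/fin.png

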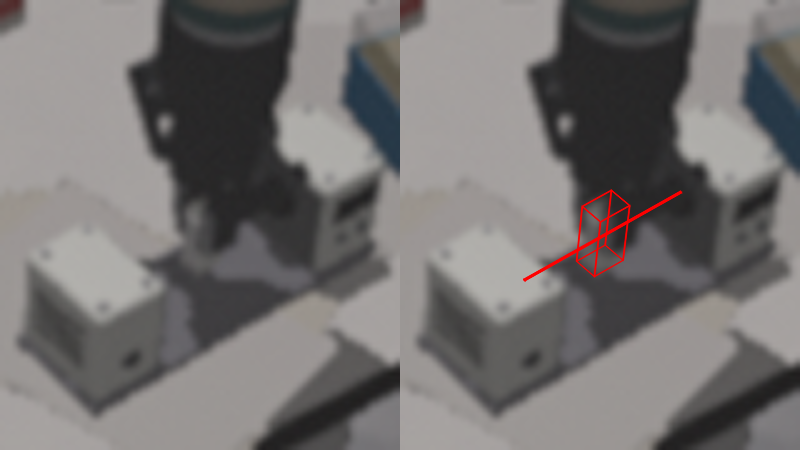

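The cell is upright at (197,235) in the crop, on the light path and mid-gap, clear of both housings. Hold briefly, then hand in.

Call:
{"method": "drive_tool", "body": {"series": [[0,0,0,0,0,0,1],[0,0,0,0,0,0,1],[0,0,0,0,0,0,1],[0,0,0,0,0,0,1],[0,0,0,0,0,0,1],[0,0,0,0,0,0,1]]}}

```text
t: 13.35
eef_pos: [0.493, -0.2638, 0.0523]
tcp_rot: [2.149, 2.291, 0.0]
contact_force: [-0.6, 0.0, -0.5]
gripper_width: 0.0146
grasp_force: 58.6
```

```bash
python3 -c "
from station import *
print(finish_job())"
```

```text
the job is handed in; nothing more can be done
None
```

I put the middle-length cell fully down in its own slot and let it go; the short cell is held still and upright in the photometer's light path, and the job was handed in at about 13.4 s; no verdict came back.

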